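# Pack and wedge a power adapter tight in its assembly nest

## Robot

A 7-joint arm with a two-finger parallel gripper is mounted at the origin on a cart in front of the work surface, level with it; the furniture and walls round the work are solid. World frame = base frame: x ahead of the robot, y to its left, z up, the work surface at z = 0. Lengths are in mm, angles in rad, forces in N, time in s.
With the tool pointing down it reaches from about 400 to 850 mm from the base axis. Payload 4.5 kg.
Tool frame: the origin (TCP) lies midway between the tips of the shut fingers; the grasp point (between the pads) lies 19 mm behind it; z points along the fingers, y is the direction in which the jaws open and shut (so a half turn about z gives the same grasp; the last joint's range is limited). The gripper opens to 88 mm and grips with 3 to 60 N. Pads are 18 mm wide; open, the fingers measure 123 mm over their backs; the gripper's body (75 mm by 187 mm) begins 45 mm behind the grasp point.
Start: joints at [1.154, 0.689, -0.195, 1.565, 0.157, 0.902, -0.215], TCP at [272.334, -562.572, 238.743] pointing down, gripper open.
Joint ranges: [-3.01, 3.01], [-0.46, 2.08], [-1.47, 1.51], [0.13, 2.56], [-1, 4.14], [0.04, 2.09], [-2.66, 2.66]. Speed limits (rad/s): [2.57, 2.57, 3.14, 3.14, 3.14, 3.14, 3.14].

## Interface

Orientations are given as a unit quaternion [x, y, z, w].
In Python, from cell import r, cams, models gives the robot as it stands. Calls block until the motion is done:
- r.move_to(position, orientation): joint-space move of the TCP to a pose.
- r.move_straight(position, v=150, rot=None): straight line of the TCP; rot=None keeps the orientation; v is the mean speed in mm/s.
- r.move_j(angles): joint-space move.
- r.grip(opening, grip_force=None): opening from 0.0 (shut) to 1.0 (fully open); grip_force is the grip in N (None keeps the last); returns when the fingers have stopped.
- r.pause(seconds).
- r.inverse_kinematics(position, orientation): joint angles nearest the present ones, or None.
- r.get_state(): the state.
- cams.snapshot(name): name is "scene" or "top" or "wrist"; returns a dict with "pixels" (400x640x3 uint8, blue, green, red), "depth" (400x640 float32, mm along the optical axis (not along the pixel's ray), 0 where there is no reading), "camera_matrix" (3x3 intrinsics, pixels), "R" (3x3) and "t" (3): a world point X has camera coordinates R X + t; the wrist camera has in their place "T_tool_cam" (4x4, takes a point from camera to tool coordinates, whose origin is the TCP and whose axes are the flange's). Camera axes: x right, y down, z forward; pixel columns grow to the right and rows downward; lengths in mm; the calibration is good to about 2 mm. A picture is of the moment at which its call begins: read the wrist's pose just before it.
A pose or a line that the arm cannot do raises r.Unreachable and nothing moves.
- r.close_job(): hands the job in, once; it reports no verdict.
Trained networks look in a picture, given as the dict that the camera call returned (one of the last four; its "shot" number tells which), for a name from the list of things; names that differ only in an ending like _2 or _b are one class to them, and where a whole thing is asked for, a point or a joint stands for the part that bears it (a point fixed in the world has none). Each returns a list of dicts, best first, with "confidence" (0 to 1); they miss things now and then, are a little off and sometimes report something else, mostly with a low value. They report only what shows in the picture. A call takes as long as a camera call. They do not tell look-alikes from the thing itself.
- models.trace(picture, query): "region" (400x640 bool, what is visible of it) and "bbox" ([left, top, right, bottom] in pixels, round what is visible of it).
- models.spot_point(picture, query): "uv" ([column, row] in pixels: a listed point, or the origin of a listed thing).
The state is a dict: "t": time; "joint_pos": joint angles; "joint_velocities": joint speeds; "joint_torque": joint torques, N m; "tcp_pos": TCP position; "tcp_rot": TCP orientation; "contact_force": force on the tool from outside, world axes, zero at the start; "torque": the same for the moment, N m; "gripper_width": opening from 0.0 (shut) to 1.0 (fully open).
Only numpy, scipy, OpenCV 4.12 (cv2) and the standard library are available. Lean on these libraries where they do the work, as an engineer would, in place of code of your own. Each camera call takes 0.05 s, during which the arm holds its last target.

## Task

The assembly nest is made for several sizes of power adapter. Set the black adapter down flat on the nest's plate, lengthwise between the four thin end pins and near the two thick pins, then stand the blue packers, one or two as the gap needs, on the plate beside it, and push the orange wedge down between packers and stop, its sloping face on the sloping stop, until by feel it is tight and the adapter is pressed against the two thick pins. The line on the wedge must then be below the top of the stop while its foot stays clear of the plate; use the number of packers that gives this and leave an unneeded one in the stand. The case will be screwed next, so finish with the wedge still gripped and pressed down, not let go, and leave the tools and parts round about where they are.

Things in the scene. Friction and masses are not known exactly. Their poses are not given: they have to be found in the camera images.
- nest: fixture, fixed: aluminium plate 170 x 170 x 12 mm on the bench; origin: centre of its underside. Own +x: lengthwise of the adapter's place; own +y: toward the two thick pins. The adapter's place is centred at x = 0, y = +34 mm. Four thin end pins, 10 mm across, 20 mm high, at x = -61.5 and +61.5 mm, y = 18.5 and 49.5 mm (3.4 mm clear of each end of the case; cable ends pass between)
- datum: the nest's two thick steel pins, 14 mm across, 24 mm high above the plate, at nest x = -36 and +36 mm, y = 64.6 mm; an adapter pressed on them has its centre at nest y = +34 mm. Origin: on the plate's top at the nest's centre; axes as the nest
- stop: dark steel stop, 44 mm wide, fixed on the plate facing the thick pins, at nest y = -17 to -7 mm as the start has it; origin: toe of its sloping face, at its middle, on the plate's top; axes as the nest. The face rises 40 mm and leans back (to -y) 20 degrees from vertical: the gap widens upward by 0.364 mm per mm. Gap at the plate, toe to the side of an adapter at the thick pins: 17.6 to 27.4 mm
- nest_seat (a point): middle of the adapter's place on the top of the nest's plate (12 mm above the bench); axes as the nest; the adapter's origin comes here when it is pressed against the thick pins.
- rack: grey stand, fixed, 90 x 124 x 26 mm, origin: centre of its underside. Holds packers and wedge upright, feet 6 mm above the bench, in slots 20 mm deep: packer_a at its y = +48 mm, packer_b at y = +10 mm, wedge at y = -34.5 mm, at its x = 0, their length along its x. About 1 mm of play; lift straight up
- packer_a: blue packer, an upright plate 70 (own x) x 6 (own y) x 36 mm high with a finger tab on its top edge: tab 18 mm (x) x 6 mm (y), centred at own x = +25 mm, from 36 to 60 mm height. Origin: middle of the plate's foot. 35 g. Take the tab across its 18 mm from above
- packer_b: blue packer, the same part as packer_a; it stands in the stand turned by half a turn, so that side by side in the nest their tabs keep clear of one another (keep them so turned)
- wedge: orange wedge, 40 mm wide (own x), 80 g. Origin: middle of its foot, 17 mm thick. Face to own +y upright, at y = +8.5 mm; face to own -y slopes as the stop does: at y = -8.5 mm at the foot, going out 0.364 mm per mm up to 42 mm height. Above that a finger bar 40 (x) x 14 mm (y) up to 90 mm height: take it across its 40 mm from above. Black line 16 mm above the foot
- wedge_slope (a point): middle of the wedge's sloping face, 21 mm above its foot
- adapter: black power adapter, case 106 mm (own y) x 47 mm (own x) x 31 mm high, a short cable end at each end (149 mm in all); the lower 15.5 mm are 47.2 mm wide, above that 46 mm. Origin: middle of its underside. 0.17 to 0.34 kg. In the nest its own y lies along nest x, either way round. Take it across the 46 mm
- red_driver: red-handled screwdriver, 190 mm long, 26 mm thick, bystander
- push_button: small metal push button standing on its head, 21 x 23 x 38 mm, bystander
- tape: roll of yellow tape lying flat, 66 mm across, 18 mm high, bystander
Things that resemble listed ones, but are neither listed nor needed, are in the scene too. What is meant by the wedge is not pink, and is the larger of those in its own colour.

How it is judged (in metres and radians):
On the way, in this order (a step that is already met when the one before it is completed fails the run):
1. the adapter lies flat on the nest's plate between the end pins and is let go (z of adapter in the frame of nest between 0.0105 and 0.014 m and x of adapter in the frame of nest between -0.005 and 0.005 m and y of adapter in the frame of nest between 0.018 and 0.037 m and angle between the y axis of adapter and the x axis of nest, either way round below 0.1 rad and contact force between the fingers and adapter below 0.1 N), for 0.2 s.
2. a packer stands down on the plate in the gap (((z of packer_a in the frame of nest between 0.0105 and 0.0145 m and x of packer_a in the frame of nest between -0.02 and 0.02 m and y of packer_a in the frame of nest between -0.022 and 0.012 m and angle between packer_a's own z axis and vertical below 0.2 rad) or (z of packer_b in the frame of nest between 0.0105 and 0.0145 m and x of packer_b in the frame of nest between -0.02 and 0.02 m and y of packer_b in the frame of nest between -0.022 and 0.012 m and angle between packer_b's own z axis and vertical below 0.2 rad))), for 0.2 s.
At the end, for the whole second after the job is handed in: Adapter flat, within 5 mm and 0.05 rad, over 3 N on the thick pins; 1 or 2 packers upright on the plate in the gap, the other in the stand; wedge upright, slope on the stop (over 4 N) and on a packer (over 3 N), its foot 1.5 to 24 mm above the plate; still gripped (z of adapter in the frame of nest between 0.0105 and 0.014 m and x of adapter in the frame of nest between -0.005 and 0.005 m and angle between the y axis of adapter and the x axis of nest, either way round below 0.05 rad and contact force between adapter and datum above 3 N and ((z of packer_a in the frame of nest between 0.0105 and 0.0145 m and x of packer_a in the frame of nest between -0.02 and 0.02 m and y of packer_a in the frame of nest between -0.022 and 0.012 m and angle between packer_a's own z axis and vertical below 0.2 rad) or (z of packer_b in the frame of nest between 0.0105 and 0.0145 m and x of packer_b in the frame of nest between -0.02 and 0.02 m and y of packer_b in the frame of nest between -0.022 and 0.012 m and angle between packer_b's own z axis and vertical below 0.2 rad)) and ((z of packer_a in the frame of nest between 0.0105 and 0.0145 m and x of packer_a in the frame of nest between -0.02 and 0.02 m and y of packer_a in the frame of nest between -0.022 and 0.012 m and angle between packer_a's own z axis and vertical below 0.2 rad) or (horizontal distance between packer_a and rack below 0.06 m and height (world z) of packer_a below 0.012 m and angle between packer_a's own z axis and vertical below 0.3 rad)) and ((z of packer_b in the frame of nest between 0.0105 and 0.0145 m and x of packer_b in the frame of nest between -0.02 and 0.02 m and y of packer_b in the frame of nest between -0.022 and 0.012 m and angle between packer_b's own z axis and vertical below 0.2 rad) or (horizontal distance between packer_b and rack below 0.06 m and height (world z) of packer_b below 0.012 m and angle between packer_b's own z axis and vertical below 0.3 rad)) and z of wedge in the frame of nest between 0.0135 and 0.036 m and x of wedge in the frame of nest between -0.012 and 0.012 m and y of wedge_slope in the frame of stop below -0.004 m and angle between wedge's own z axis and vertical below 0.1 rad and contact force between wedge and stop above 4 N and (contact force between wedge and packer_a above 3 N or contact force between wedge and packer_b above 3 N) and contact force between the fingers and wedge above 3 N and linear speed of wedge below 0.02 m/s); the arm keeps its last pose, push and grip.
It fails at once if the things round about are moved by more than 30 mm (distance of any of red_driver, push_button, tape from where it was at the start of the episode above 0.03 m).
It also fails if it takes over 72 s, if anything falls off the work surface, if the arm or the gripper's body presses on something with over 40 N, if the wrist force passes 120 N, or if a joint passes its speed limit or range.

## Working session

There is one attempt and no reset: what is moved stays moved. The work goes in short steps, each a Python script; the robot and the scene stay as the last script left them, time stands still between calls to the robot, and variables do not carry over. Pictures are saved under pics/ and viewed, and the job is handed in when it is done.

```bash
ls; mkdir -p pics; cat > h.py <<'E'
import numpy as np, cv2
from cell import r,cams,models
def snap(n):
    st=r.get_state(); p=cams.snapshot(n); p['st']=st; return p
def save(p,f): cv2.imwrite('pics/'+f,p['pixels'])
E
python3 - <<'E'
from h import *
for n in ['scene','top','wrist']:
    p=snap(n); save(p,n+'0.png'); print(n,p['camera_matrix'].tolist(),[p[k].tolist() for k in ('R','t','T_tool_cam') if k in p])
print(r.get_state())
E
```

```text
pics
scene [[409.3991373867747, 0.0, 323.98812700019766], [0.0, 409.3991373867747, 200.64598419941262], [0.0, 0.0, 1.0]] [[[-0.6309637152650901, -0.77580473553731, 0.003435452919002872], [-0.5540425997394827, 0.4474955112422565, -0.7019861573364157], [0.5430668353828927, -0.4448311811641758, -0.7121823029051582]], [351.2059063612846, 308.3264333347738, 971.959430501529]]
top [[499.74236270488797, 0.0, 318.2517639897318], [0.0, 499.74236270488797, 194.7817037661663], [0.0, 0.0, 1.0]] [[[0.004852578645671379, -0.9998378812251613, 0.017339658233883948], [-0.986845511135188, -0.007590120164990942, -0.16148785473901847], [0.16159328461547193, -0.016327931377284815, -0.9867223566049984]], [25.75830500971153, 526.8685224965717, 1759.6010213755908]]
wrist [[342.00643131852996, 0.0, 320.9853442766721], [0.0, 342.00643131852996, 197.6181721748526], [0.0, 0.0, 1.0]] [[[0.001477633127546032, -0.9570810746649673, -0.28981655080151697, 74.53880072716102], [0.9999988047528032, 0.0012823275293807985, 0.0008637876298794948, 0.16102998049893902], [-0.00045507505152436473, -0.2898174807603145, 0.9570818255261352, -147.6807671049947], [0.0, 0.0, 0.0, 1.0]]]
{'t': 0.15, 'joint_pos': array([ 1.15382414,  0.68976548, -0.19450826,  1.56605714,  0.15732597,
        0.902489  , -0.21506477]), 'joint_velocities': array([-0.00072888, -0.00241961,  0.00093   , -0.00314436,  0.00082586,
        0.00131899,  0.00042449]), 'joint_torque': array([-1.64864166e-03, -5.27857518e+01, -1.26853913e+00, -1.53586578e+01,
       -5.25100180e-02,  3.86466199e-03,  1.13920678e-04]), 'tcp_pos': array([ 272.04519835, -562.18519377,  238.12270706]), 'tcp_rot': array([ 9.74696949e-01,  2.23529453e-01, -2.10914152e-04, -6.30091719e-04]), 'contact_force': array([ 0.03768213, -0.13096666,  0.04184982]), 'torque': array([ 0.0141192 , -0.02447104,  0.03603391]), 'gripper_width': 1.0009275684525911}
```

View pics/scene0.png

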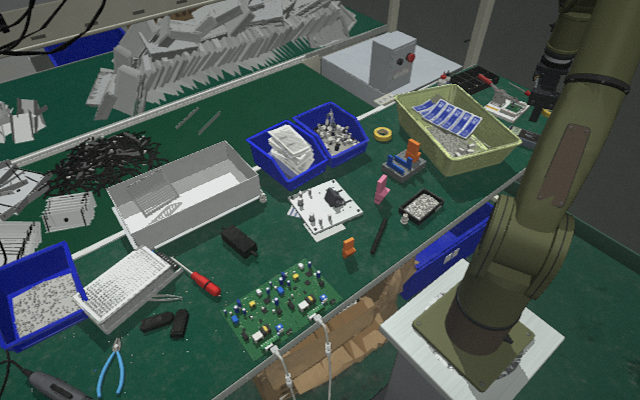

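View pics/top0.png

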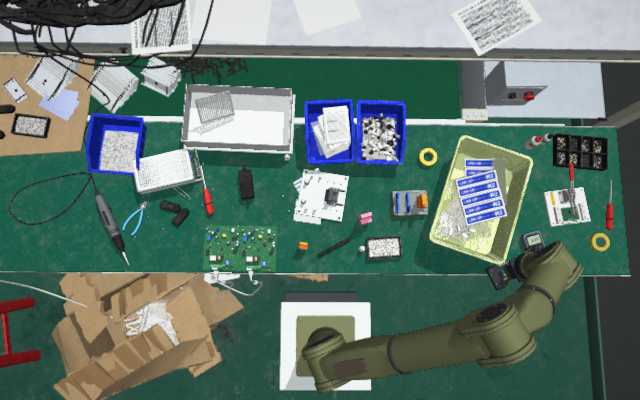

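View pics/wrist0.png

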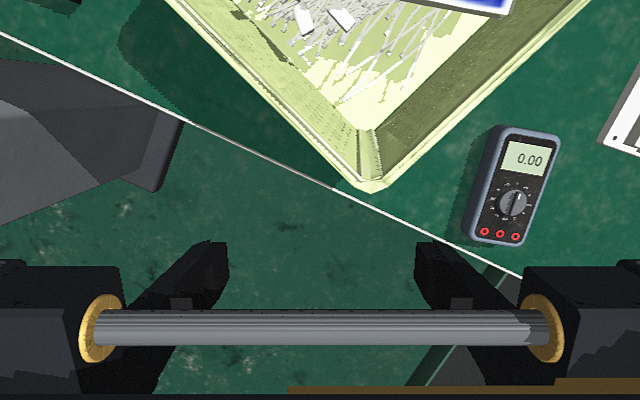

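```bash
cat >> h.py <<'E'
def dep(p,u,v,z=None,d=None):
    "world point(s) of pixel at its depth (or on plane z)"
    K=p['camera_matrix']; ray=np.stack([(np.asarray(u,float)-K[0,2])/K[0,0],(np.asarray(v,float)-K[1,2])/K[1,1],np.ones_like(np.asarray(u,float))],-1)
    R,t=cam(p)
    C=-R.T@t; D=ray@R
    if z is None:
        dd=p['depth'][np.asarray(v).astype(int),np.asarray(u).astype(int)] if d is None else d
        return C+D*np.asarray(dd)[...,None]
    return C+D*((z-C[2])/D[...,2])[...,None]
def cam(p):
    if 'R' in p: return p['R'],p['t']
    from scipy.spatial.transform import Rotation as Ro
    T=np.eye(4);T[:3,:3]=Ro.from_quat(p['st']['tcp_rot']).as_matrix();T[:3,3]=p['st']['tcp_pos']
    M=np.linalg.inv(T@p['T_tool_cam']); return M[:3,:3],M[:3,3]
def proj(p,X):
    R,t=cam(p); c=np.atleast_2d(X)@R.T+t; q=c@p['camera_matrix'].T; return q[:,:2]/q[:,2:]
E
python3 - <<'E'
from h import *
for n in ['top','scene']:
    p=snap(n)
    for q in ['nest','rack','adapter','wedge','packer_a','stop','red_driver','push_button','tape']:
        for o in models.trace(p,q)[:3]:
            m=o['region'];v,u=np.nonzero(m); ok=p['depth'][v,u]>0
            X=dep(p,u[ok],v[ok]); print(n,q,round(o['confidence'],2),o['bbox'],np.median(X,0).round(),np.percentile(X[:,2],95).round())
    im=p['pixels']
    c=im[150:260,220:440] if n=='top' else im[110:270,210:450]
    cv2.imwrite(f'pics/{n}1.png',cv2.resize(c,None,fx=3,fy=3,interpolation=cv2.INTER_CUBIC))
E
```

```text
top nest 0.96 [299.3, 168.5, 348.2, 222.5] [534.  19.  12.] 21.0
top rack 0.79 [391.9, 191.2, 427.3, 213.1] [ 498. -293.   26.] 34.0
top adapter 0.86 [236.8, 165.1, 255.7, 203.5] [567. 290.  31.] 39.0
top wedge 0.71 [417.6, 196.2, 427.9, 207.3] [ 504. -337.   66.] 101.0
top packer_a 0.49 [407.3, 191.2, 413.8, 213.8] [ 504. -294.   38.] 64.0
top stop 0.71 [324.5, 188.5, 338.7, 206.1] [529. -20.  27.] 52.0
top stop 0.59 [408.6, 190.9, 410.9, 214.1] [ 496. -294.   38.] 64.0
top stop 0.52 [205.4, 186.0, 216.5, 214.5] [497. 427.  23.] 30.0
top red_driver 0.54 [201.3, 164.7, 212.2, 216.4] [511. 431.  21.] 30.0
top red_driver 0.42 [392.2, 192.3, 402.6, 209.2] [ 519. -255.   40.] 67.0
top tape 0.73 [420.2, 148.3, 438.9, 168.3] [ 680. -378.   17.] 24.0
scene rack 0.66 [383.1, 148.5, 428.6, 181.8] [ 483. -280.   24.] 28.0
scene adapter 0.88 [221.1, 223.2, 254.6, 256.1] [561. 300.  30.] 34.0
scene wedge 0.78 [340.2, 238.4, 355.5, 258.5] [350.  87.  34.] 66.0
scene wedge 0.62 [372.8, 175.9, 391.6, 203.1] [ 446. -124.   45.] 90.0
scene wedge 0.53 [404.2, 137.7, 417.2, 160.2] [ 506. -332.   65.] 96.0
scene packer_a 0.57 [383.7, 152.6, 404.6, 174.1] [ 509. -253.   37.] 62.0
scene packer_a 0.4 [169.9, 256.5, 221.0, 294.4] [498. 434.  21.] 26.0
scene packer_a 0.15 [256.4, 192.6, 265.7, 202.4] [674. 151.  17.] 29.0
scene stop 0.62 [323.2, 188.8, 342.5, 204.9] [521.  -6.  29.] 51.0
scene red_driver 0.93 [171.3, 260.8, 223.0, 295.4] [507. 435.  20.] 26.0
scene red_driver 0.3 [387.6, 154.4, 405.2, 175.4] [ 515. -253.   37.] 64.0
scene red_driver 0.2 [406.3, 140.6, 420.3, 163.3] [ 505. -332.   65.] 96.0
scene push_button 0.61 [286.2, 180.2, 365.4, 234.4] [522.  32.  12.] 22.0
scene push_button 0.42 [259.9, 191.5, 267.5, 202.6] [674. 151.  17.] 30.0
```

```bash
sleep 1
```

```text
(no output)
```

View pics/top1.png

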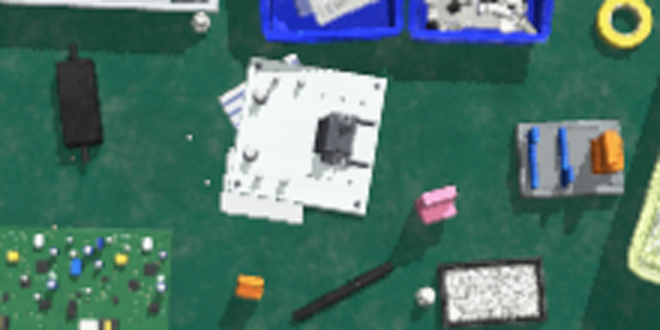

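View pics/scene1.png

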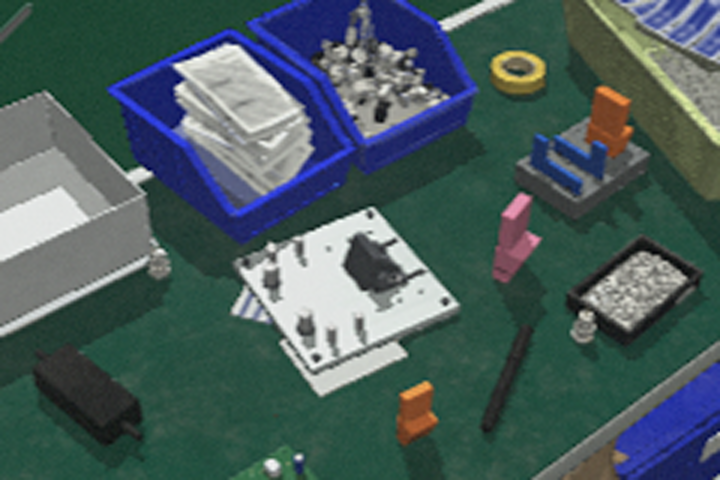

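```bash
cat >> h.py <<'E'
def Q(deg):
    "tool down, tool x at world angle deg; tool y at deg-90"
    f=np.radians(deg)/2; return [float(np.cos(f)),float(np.sin(f)),0.,0.]
E
python3 - <<'E'
from h import *
for nm,P in dict(rack=[500,-290,150],nest=[534,19,150],ad=[567,290,150]).items():
    for d in (0,90,180,270):
        j=r.inverse_kinematics(P,Q(d)); print(nm,d,None if j is None else np.round(j,2))
E
```

```text
rack 0 [ 0.46  0.74 -0.03  1.8   0.03  0.6  -1.16]
rack 90 [ 0.67  0.77 -0.38  1.79  0.43  0.67  0.04]
rack 180 [ 0.9   0.87 -0.82  1.77  0.81  0.88  1.27]
rack 270 [ 0.23  0.78  0.39  1.81 -0.47  0.64 -2.25]
nest 0 [-0.15  0.7   0.04  1.93 -0.06  0.51 -1.64]
nest 90 [ 0.1   0.72 -0.36  1.92  0.44  0.58 -0.56]
nest 180 [ 0.31  0.8  -0.73  1.91  0.78  0.75  0.69]
nest 270 [-0.41  0.77  0.5   1.94 -0.64  0.59 -2.63]
ad 0 [-0.64  0.82  0.17  1.62 -0.19  0.72 -1.95]
ad 90 [-0.38  0.82 -0.31  1.6   0.32  0.77 -0.83]
ad 180 [-0.14  0.92 -0.79  1.59  0.76  0.96  0.38]
ad 270 [ 0.02  1.11 -1.26  1.58  1.1   1.29  1.72]
```

```bash
python3 - <<'E'
from h import *
import pickle
out={}
for nm,P,d in [('rack',[500,-335,220],90),('nest',[480,15,220],0),('ad',[520,290,220],0)]:
    r.move_to(P,Q(d)); r.pause(0.15)
    p=snap('wrist'); save(p,f'w_{nm}.png'); out[nm]=p
    print(nm,p['st']['t'],p['st']['tcp_pos'].round(1))
    for q in dict(rack=['rack','packer_a','wedge'],nest=['nest','stop','datum','nest_seat'],ad=['adapter'])[nm]:
        print(q,[(round(o['confidence'],2),o['uv'],) for o in models.spot_point(p,q)][:3],[(round(o['confidence'],2),o['bbox']) for o in models.trace(p,q)][:3])
pickle.dump(out,open('views.pkl','wb'))
E
```

```text
rack 2.525 [ 498.8 -337.1  220. ]
rack [(0.69, [329.1, 135.1])] [(0.91, [279.1, 67.7, 382.0, 199.4])]
packer_a [(0.68, [332.6, 128.0]), (0.59, [327.7, 88.1])] [(0.96, [291.3, 125.3, 369.2, 138.0]), (0.59, [289.4, 82.3, 367.0, 92.5])]
wedge [(0.66, [330.5, 168.2])] [(0.67, [311.3, 163.7, 357.4, 205.4])]
nest 4.6333 [480.2  14.3 220. ]
nest [(0.63, [321.5, 112.2])] [(0.7, [231.0, 5.8, 424.2, 202.2])]
stop [(0.6, [330.0, 114.2])] [(0.88, [328.5, 82.8, 381.3, 156.8])]
datum [] [(0.88, [242.1, 57.6, 269.3, 150.7])]
nest_seat [(0.7, [283.6, 105.9])] [(0.83, [231.4, 7.9, 422.8, 207.0])]
ad 6.3083 [520.7 287.4 220.2]
adapter [(0.84, [314.8, 117.8])] [(0.85, [281.4, 35.0, 341.7, 190.7])]
```

View pics/w_rack.png

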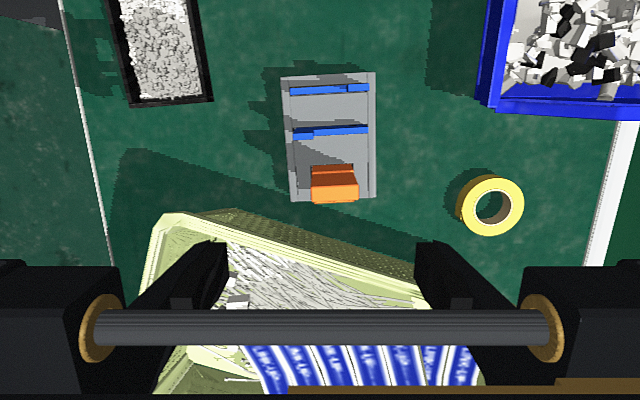

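View pics/w_nest.png

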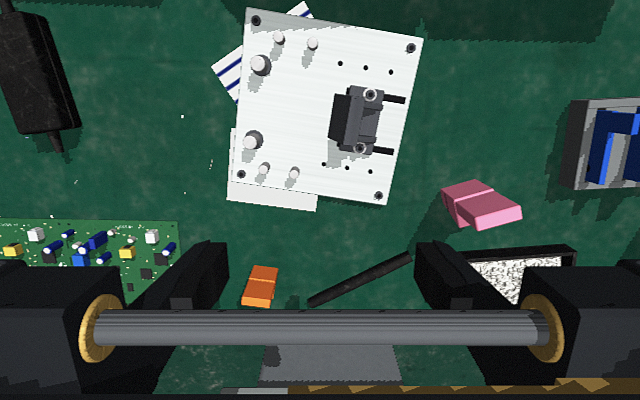

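View pics/w_ad.png

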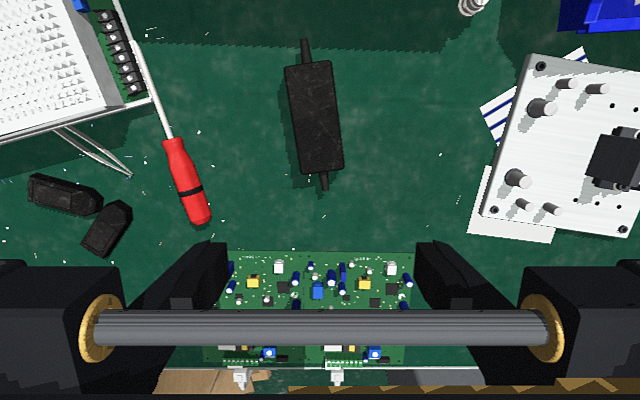

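```bash
cat > m.py <<'E'
from h import *
import pickle
V=pickle.load(open('views.pkl','rb'))
def cloud(p):
    v,u=np.mgrid[0:400,0:640]; X=dep(p,u,v); X[p['depth']<=0]=np.nan; return X
def rect(p,zlo,zhi,cx,cy,rad,erode=0,extra=None):
    X=cloud(p); m=(X[...,2]>zlo)&(X[...,2]<zhi)&(np.hypot(X[...,0]-cx,X[...,1]-cy)<rad)
    if extra is not None: m&=extra
    n,l,s,c=cv2.connectedComponentsWithStats(m.astype(np.uint8)); k=1+np.argmax(s[1:,4]); m=l==k
    return m,X[m],cv2.minAreaRect(X[m][:,:2].astype(np.float32))
if __name__=='__main__':
    p=V['nest']; m,X,rc=rect(p,7,17,535,15,135); print('plate',rc,np.median(X[:,2]))
    w=p['pixels'].min(2)>150
    p=V['ad']; m,X,rc=rect(p,24,40,565,290,100); print('adapter',rc,np.median(X[:,2])); print(X[:,:2].mean(0))
    p=V['rack'];m,X,rc=rect(p,20,31,500,-290,100); print('rack',rc,np.median(X[:,2]))
    C=cloud(p)
    for nm,a,b in (('packtab',52,75),('wedgetop',85,110),('packtop',36,48)):
        mm=(C[...,2]>a)&(C[...,2]<b)&(np.hypot(C[...,0]-500,C[...,1]+290)<70)
        n,l,s,c=cv2.connectedComponentsWithStats(mm.astype(np.uint8))
        for k in range(1,n):
            if s[k,4]>15: q=C[l==k]; print(nm,s[k],np.median(q,0).round(1),cv2.minAreaRect(q[:,:2].astype(np.float32)))
    p=V['nest'];C=cloud(p)
    for nm,a,b in (('pins',26,45),('stop',47,60)):
        mm=(C[...,2]>a)&(C[...,2]<b)&(np.hypot(C[...,0]-535,C[...,1]-15)<120)
        n,l,s,c=cv2.connectedComponentsWithStats(mm.astype(np.uint8))
        for k in range(1,n):
            if s[k,4]>15: q=C[l==k]; print(nm,s[k],np.median(q,0).round(1),q[:,2].max().round(1),cv2.minAreaRect(q[:,:2].astype(np.float32)))
E
python3 m.py
python3 - <<'E'
from m import *
p=V['nest'];cv2.imwrite('pics/zn.png',cv2.resize(p['pixels'][0:215,215:435],None,fx=3,fy=2.7,interpolation=cv2.INTER_CUBIC))
p=V['rack'];cv2.imwrite('pics/zr.png',cv2.resize(p['pixels'][60:215,265:395],None,fx=5,fy=3.8,interpolation=cv2.INTER_CUBIC))
E
```

```text
plate ((536.0211181640625, 13.852134704589844), (170.42196655273438, 170.17539978027344), 80.81465148925781) 13.6613228045033
adapter ((571.9345092773438, 292.98583984375), (103.88360595703125, 45.09926223754883), 8.11181640625) 33.04546752095092
[574.42479082 293.21396316]
rack ((507.2661437988281, -306.3460693359375), (90.14215850830078, 123.99977111816406), 2.9961562156677246) 27.33560385921757
packtab [346  83  23   9 172] [ 528.9 -257.2   67.6] ((529.3320922851562, -257.11614990234375), (17.770998001098633, 5.950226783752441), 3.288390874862671)
packtab [292 131  21   9 178] [ 482.2 -296.8   67.3] ((482.150146484375, -297.5318298339844), (17.79448890686035, 6.053332805633545), 2.7162795066833496)
packtab [311 172  44   8 245] [ 508.9 -333.8   64. ] ((508.7510681152344, -334.0203857421875), (39.21391296386719, 1.8015847206115723), 3.9951553344726562)
wedgetop [310 181  49  21 932] [ 509.3 -338.8   97.4] ((509.310302734375, -340.5924072265625), (40.04957962036133, 14.664368629455566), 2.857722043991089)
packtop [289  85  57  10 395] [ 495.2 -258.5   43.7] ((495.1248474121094, -258
[... 1528 characters left out ...]
375, -28.252973556518555), (15.448101997375488, 6.112494468688965), 80.83154296875)
pins [355 144   9   9  63] [503.6 -24.   27.9] 29.3 ((503.58038330078125, -24.07388687133789), (7.970743656158447, 7.955935001373291), 1.5687615871429443)
pins [258 164  11  10  86] [483.6  71.6  33.2] 34.9 ((483.6276550292969, 72.26073455810547), (8.763718605041504, 9.170839309692383), 2.762350082397461)
pins [289 168  10  11  84] [479.3  41.7  33.3] 35.3 ((478.5906982421875, 41.43537521362305), (9.113283157348633, 8.887642860412598), 0.24223122000694275)
stop [340  95  25  51 832] [532.4 -13.9  51.3] 55.6 ((531.5236206054688, -14.153608322143555), (15.807929992675781, 43.779232025146484), 81.21849822998047)
```

View pics/zn.png

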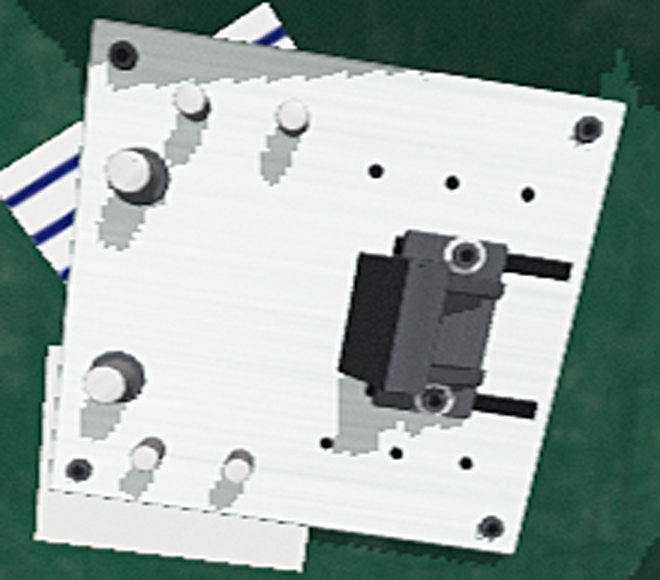

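View pics/zr.png

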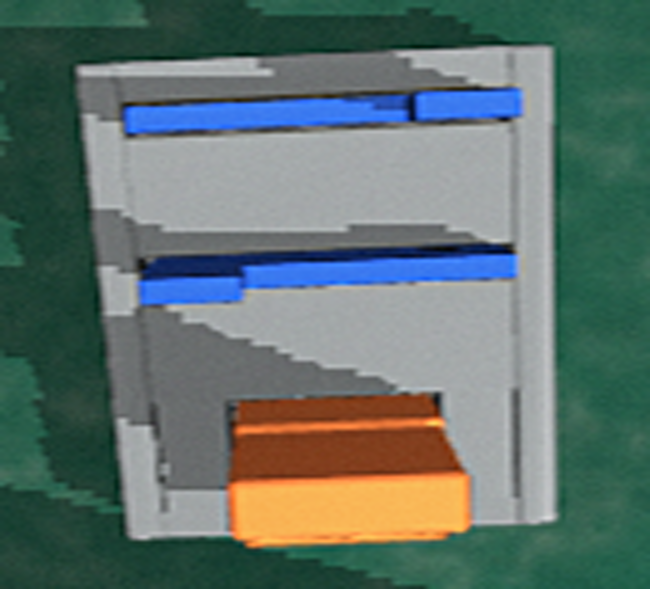

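```bash
python3 - <<'E'
from m import *
p=V['nest'];C=cloud(p)
a=np.radians(-9.17);ex=np.array([np.cos(a),np.sin(a)]);ey=np.array([-ex[1],ex[0]])
X=C.reshape(-1,3);X=X[~np.isnan(X[:,0])]; d=X[:,:2]-[536.02,13.85]; N=np.c_[d@ex,d@ey,X[:,2]-13.6]
s=N[(abs(N[:,0])<19)&(N[:,1]<0)&(N[:,1]>-40)]
for z in range(-4,48,4):
    q=s[(s[:,2]>=z)&(s[:,2]<z+4)]; 
    if len(q): print(z+2,len(q),np.percentile(q[:,1],[5,50,95]).round(1), q[:,2].mean().round(1))
q=s[(s[:,2]>3)&(s[:,2]<36)]
# sloped face points: maximal y at height
g=q[q[:,1]>-26]; A=g[:,1]+0.364*g[:,2]; print(np.percentile(A,[5,25,50,75,95]).round(2)); h,e=np.histogram(A,20);print(h,e.round(1))
# adapter mask
p=V['ad']; m,Y,rc=rect(p,24,40,565,290,100); 
b=np.radians(8.11);u=np.array([np.cos(b),np.sin(b)]);w=np.array([-u[1],u[0]]); D=Y[:,:2]-[571.93,292.99]
L=D@u;W=D@w;print(np.percentile(L,[0,1,5,50,95,99,100]).round(1),np.percentile(W,[0,1,5,50,95,99,100]).round(1))
E
cat pics/none 2>/dev/null; python3 - <<'E'
from m import *
p=V['ad'];cv2.imwrite('pics/za.png',cv2.resize(p['pixels'][30:200,260:360],None,fx=4,fy=3.4,interpolation=cv2.INTER_CUBIC)*2)
E
```

```text
-2 151 [-8.6 -4.8 -0.5] -0.6
2 241 [-9.8 -5.3 -0.5] 0.9
6 69 [-39.8 -11.  -10.1] 6.1
10 81 [-39.6 -12.5 -11.5] 9.9
14 63 [-14.6 -13.8 -13.1] 14.1
18 75 [-16.4 -15.3 -14.4] 17.9
22 74 [-17.5 -16.7 -15.9] 22.0
26 108 [-39.4 -18.5 -17.5] 25.9
30 85 [-20.8 -19.8 -18.9] 30.1
34 164 [-36.  -32.3 -20.5] 34.8
38 543 [-34.4 -28.2 -22.3] 38.0
42 39 [-27.4 -24.2 -23. ] 40.4
[-9.28 -8.94 -8.72 -8.5  -8.21]
[ 1  3  5  7 13 18 32 40 51 79 55 73 60 54 42 26 19  8  6  2] [-9.8 -9.7 -9.6 -9.5 -9.4 -9.3 -9.2 -9.1 -9.  -8.9 -8.8 -8.7 -8.6 -8.5
 -8.4 -8.3 -8.2 -8.1 -8.  -8.  -7.9]
[-51.9 -50.2 -45.3   3.6  47.   50.7  51.9] [-22.6 -22.  -20.2  -0.2  20.   21.9  22.5]
```

View pics/za.png

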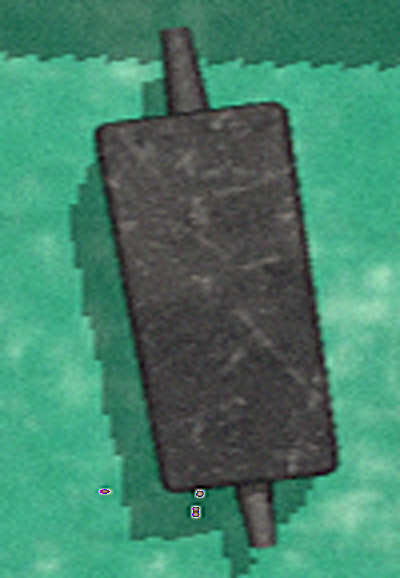

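```bash
cat >> h.py <<'E'
NO=np.array([536.02,13.85]);_a=np.radians(-9.17);EX=np.array([np.cos(_a),np.sin(_a)]);EY=np.array([-EX[1],EX[0]])
def nest(x,y): return NO+x*EX+y*EY
def tonest(P): d=np.asarray(P)[:2]-NO; return np.array([d@EX,d@EY])
def rep(s=''):
    st=r.get_state(); print(s,'t',round(st['t'],2),'tcp',st['tcp_pos'].round(1),'n',tonest(st['tcp_pos']).round(1),'F',st['contact_force'].round(1),'T',st['torque'].round(2),'w',round(st['gripper_width']*88,1)); return st
E
python3 - <<'E'
from h import *
c=[571.9,293.0]
r.move_to(c+[70],Q(8.1)); rep('above')
r.move_straight(c+[19],v=120); r.pause(0.1); rep('down')
E
```

```text
above t 7.14 tcp [572.2 293.3  70.8] n [ -8.8 281.6] F [ 0.6 -0.6 -0.1] T [0.02 0.05 0.  ] w 88.0
down t 7.82 tcp [572.7 293.4  20.2] n [ -8.4 281.9] F [-0.  -0.   0.6] T [-0.    0.02 -0.04] w 88.0
```

```bash
python3 - <<'E'
from h import *
r.grip(0.0,30); rep('grip')
P=r.get_state()['tcp_pos']
r.move_straight([P[0],P[1],85],v=150); rep('up')
x,y=nest(0,32.2)
r.move_to([x,y,80],Q(-9.17)); r.pause(.2); st=rep('over')
p=snap('wrist'); save(p,'w_over.png')
E
```

```text
grip t 8.53 tcp [571.9 293.   19. ] n [ -9.1 281.3] F [-0.5 -0.5  0.5] T [ 0.07  0.07 -0.03] w 45.7
up t 9.12 tcp [571.3 292.8  84.5] n [ -9.6 281. ] F [-0.5 -0.6 -2.9] T [0.03 0.03 0.02] w 45.8
over t 10.3 tcp [541.7  47.9  79.9] n [ 0.1 34.5] F [ 0.5 -0.6 -2. ] T [0.06 0.01 0.  ] w 45.6
```

View pics/w_over.png

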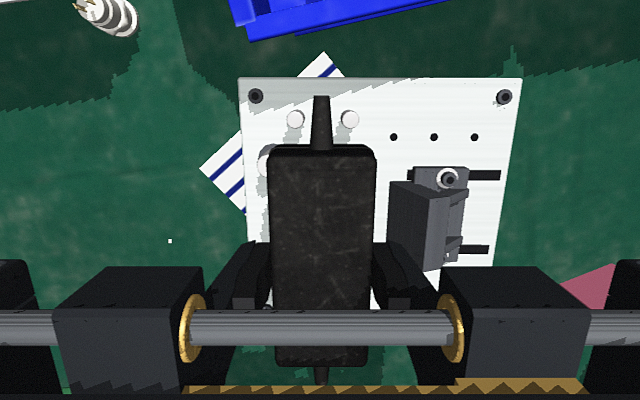

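```bash
python3 - <<'E'
from h import *
from m import cloud
rep()
x,y=nest(0,32.2)
r.move_straight([x,y,62],v=80); r.pause(.2); rep('62')
p=snap('wrist'); C=cloud(p).reshape(-1,3); C=C[~np.isnan(C[:,0])]; d=C[:,:2]-NO; N=np.c_[d@EX,d@EY,C[:,2]]
print(r.get_state()['tcp_pos'])
# case top height= 62-19+31 = 74
q=N[(N[:,2]>66)&(N[:,2]<80)&(N[:,0]>10)&(N[:,0]<70)]
b=q[(abs(q[:,1]-32)<20)]; bins=[(y0,np.percentile(b[(b[:,1]>y0)&(b[:,1]<y0+6)][:,0],99).round(1)) for y0 in range(14,48,6)]; print(bins, np.median(q[:,2]))
k=q[(q[:,0]>20)&(q[:,0]<45)];print(np.percentile(k[:,1],[1,99]).round(1))
for a,b2 in ((28,45),):
  for y0 in (18.5,49.5):
    k=N[(N[:,2]>29)&(N[:,2]<37)&(abs(N[:,0]-61.5)<8)&(abs(N[:,1]-y0)<8)]; print('pin',len(k),k[:,:2].mean(0).round(1))
E
```

```text
t 10.35 tcp [541.5  47.4  79.9] n [ 0.1 34. ] F [-0.2  0.4 -2.3] T [ 0.05 -0.   -0.09] w 45.5
62 t 10.93 tcp [541.3  45.6  62.2] n [ 0.2 32.2] F [ 0.1 -0.5 -2.9] T [ 0.09 -0.01 -0.05] w 45.6
[541.39080062  45.59341654  62.28021033]
[(14, np.float64(52.3)), (20, np.float64(52.3)), (26, np.float64(59.5)), (32, np.float64(59.5)), (38, np.float64(52.3)), (44, np.float64(52.3))] 76.27505360961159
[10.1 53.7]
pin 303 [61.6 18.4]
pin 301 [61.6 49. ]
```

```bash
python3 - <<'E'
from h import *
x,y=nest(0,32.2)
r.move_straight([x,y,33],v=60); r.pause(.1); rep('33')
for z in (32,31.2,30.6):
    r.move_straight([x,y,z],v=20); r.pause(.1); st=rep(z)
    if st['contact_force'][2]>1.0: break
r.grip(53/88,30); rep('open')
r.pause(.15)
r.move_straight([x,y,110],v=150); rep('up')
p=snap('wrist'); save(p,'w_placed.png')
E
```

```text
33 t 11.71 tcp [541.4  45.7  33.2] n [ 0.2 32.3] F [-0.2 -0.4 -2.4] T [ 0.06 -0.   -0.03] w 45.5
32 t 12.06 tcp [541.2  45.7  32.1] n [ 0.1 32.2] F [-0.1 -0.9 -3.2] T [-0.    0.    0.04] w 45.4
31.2 t 12.41 tcp [541.2  45.6  31.2] n [ 0.  32.2] F [-0.  -0.1 -2. ] T [-0.01 -0.03 -0.04] w 45.9
30.6 t 12.76 tcp [541.2  45.6  30.9] n [ 0.1 32.2] F [-1.  -0.8  3.7] T [ 0.02  0.23 -0.01] w 45.8
open t 13.08 tcp [541.3  45.6  30.5] n [ 0.1 32.2] F [0.4 0.7 0.3] T [0.04 0.01 0.02] w 53.0
up t 13.92 tcp [540.8  45.7 109.6] n [-0.4 32.2] F [ 0.7  0.6 -0.1] T [ 0.01  0.03 -0.  ] w 53.1
```

View pics/w_placed.png

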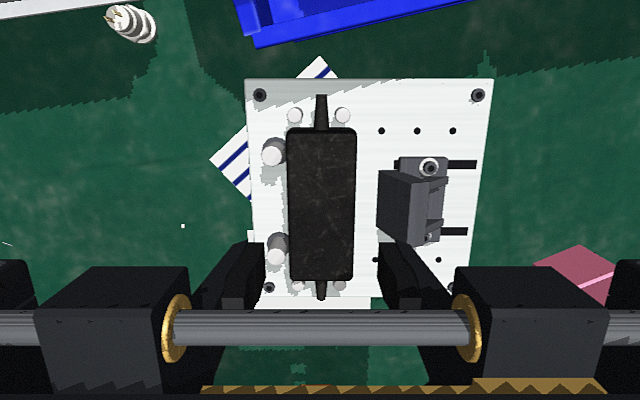

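```bash
python3 - <<'E'
from h import *
c=[529.4,-257.1]
r.move_to(c+[120],Q(93)); r.grip(34/88,20); r.pause(.1); rep('above')
r.move_straight(c+[47],v=150); r.pause(.15); rep('down')
r.grip(0,25); st=rep('grip')
P=st['tcp_pos']
r.move_straight([P[0],P[1],80],v=60); rep('up1')
r.move_straight([P[0],P[1],130],v=150); rep('up2')
x,y=nest(25,5.0)
r.move_to([x,y,130],Q(90-9.17)); r.pause(.3); rep('over')
p=snap('wrist'); save(p,'w_pk.png')
E
```

```text
above t 15.99 tcp [ 529.4 -257.1  120. ] n [  36.7 -268.5] F [-0.3  0.   0.1] T [ 0.01 -0.05  0.03] w 33.9
down t 16.77 tcp [ 530.3 -257.3   48.2] n [  37.6 -268.6] F [ 0.6  0.4 -0.3] T [-0.05 -0.08 -0.03] w 34.0
grip t 17.17 tcp [ 529.7 -257.2   47.5] n [  37.  -268.6] F [ 0.8 -0.4  3.9] T [-0.08  0.03  0.  ] w 17.1
up1 t 17.87 tcp [ 529.5 -257.3   80. ] n [  36.8 -268.7] F [-0.4 -0.4 -0.8] T [-0.02 -0.1   0.02] w 17.2
up2 t 18.35 tcp [ 529.4 -257.4  129.6] n [  36.7 -268.8] F [ 0.5  0.4 -0.3] T [-0.07 -0.08  0.01] w 17.7
over t 19.72 tcp [561.5  13.6 129.9] n [25.2  3.8] F [-0.1 -0.7 -0.1] T [-0.03 -0.12  0.04] w 17.3
```

View pics/w_pk.png

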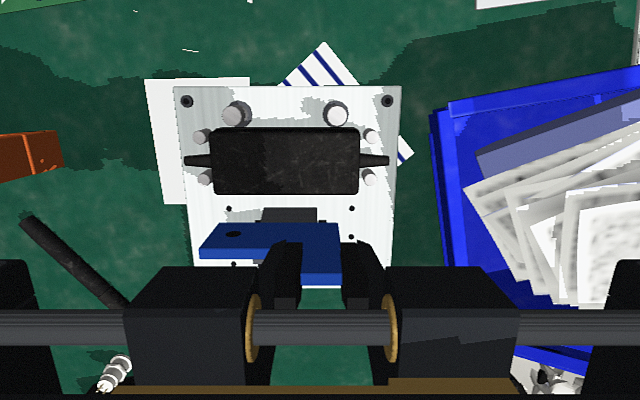

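```bash
cat >> h.py <<'E'
def ncloud(p):
    v,u=np.mgrid[0:400,0:640]; X=dep(p,u,v); d=X[...,:2]-NO; N=np.stack([d@EX,d@EY,X[...,2]],-1); N[p['depth']<=0]=np.nan; return N
E
python3 - <<'E'
from h import *
r.pause(.2);st=rep()
p=snap('wrist'); N=ncloud(p); im=p['pixels'].astype(int)
hsv=cv2.cvtColor(p['pixels'],cv2.COLOR_BGR2HSV); 
b=(hsv[...,0]>100)&(hsv[...,0]<125)&(hsv[...,1]>150)&(abs(N[...,0])<60)&(abs(N[...,1])<30)&(N[...,2]>70)
q=N[b]; print(len(q))
for z in range(70,150,6):
    k=q[(q[:,2]>=z)&(q[:,2]<z+6)]
    if len(k)>5: print(z+3,len(k),'x',np.percentile(k[:,0],[1,99]).round(1),'y',np.percentile(k[:,1],[2,50,98]).round(1))
k=q[(q[:,2]>90)&(q[:,2]<115)]
print('yaw fit',np.polyfit(k[:,0],k[:,1],1),'tilt',np.polyfit(k[:,2],k[:,1],1))
a=N[(N[...,2]>36)&(N[...,2]<50)&(abs(N[...,0])<60)&(N[...,1]>0)&(N[...,1]<70)]
print('adapter',np.percentile(a[:,0],[1,99]),np.percentile(a[abs(a[:,0])<45][:,1],[1,99]))
E
```

```text
t 19.97 tcp [561.5  14.7 130. ] n [25.   4.9] F [-1.   0.5 -0.7] T [ 0.01 -0.1  -0.  ] w 17.3
5435
91 173 x [-33.7  33.2] y [7.4 7.8 8.3]
97 480 x [-33.4  33.6] y [7.4 7.9 8.4]
103 501 x [-33.6  33.6] y [7.4 7.9 8.4]
109 512 x [-33.7  33.9] y [7.3 7.9 8.4]
115 630 x [-33.5  33.7] y [7.4 7.9 8.4]
121 546 x [-33.7  33.5] y [7.3 7.9 8.4]
127 1039 x [-34.2  32.9] y [2.5 6.6 8.4]
133 230 x [ 6.5 33.5] y [ 7.4  7.9 14. ]
139 260 x [ 2.5 33.5] y [ 7.2  7.9 14.4]
145 286 x [ 2.1 33.5] y [ 7.2  7.9 14.7]
151 610 x [16.  33.7] y [2.4 5.8 8.4]
yaw fit [-3.14616093e-05  7.87577748e+00] tilt [-4.18120767e-04  7.91920465e+00]
adapter [-50.2959489   50.18916956] [10.71028763 67.6348893 ]
```

```bash
python3 - <<'E'
from h import *
x,y=nest(25,3.2)
r.move_straight([x,y,100],v=120)
r.move_straight([x,y,57],v=80); r.pause(.15); rep('57')
for z in (55.5,54.5,53.8,53.1,52.4):
    r.move_straight([x,y,z],v=20); r.pause(.1); st=rep(z)
    if st['contact_force'][2]>1.5: break
E
```

```text
57 t 21.26 tcp [561.6  13.1  57.5] n [25.4  3.4] F [ 0.6 -0.7  0.2] T [-0.01 -0.12  0.01] w 17.5
55.5 t 21.61 tcp [561.2  13.   55.6] n [25.   3.2] F [0.6 0.6 0.3] T [-0.07 -0.05 -0.05] w 17.5
54.5 t 21.96 tcp [561.2  13.   54.5] n [25.   3.2] F [ 0.5  1.1 -0.6] T [ 0.03 -0.04  0.01] w 17.0
53.8 t 22.31 tcp [561.2  13.   53.8] n [25.   3.2] F [-0.7 -0.1  0.2] T [-0.02 -0.11  0.01] w 17.3
53.1 t 22.66 tcp [561.4  13.1  53.5] n [25.2  3.3] F [-1.   0.3  6.1] T [-0.06  0.09  0.02] w 17.6
```

Foot is down at z 53.5. Now I push it +y gently to bring the adapter to the pins.

```bash
python3 - <<'E'
from h import *
z=53.6
for yy in (4.5,5.5,6.2,6.8,7.3,7.8,8.3):
    x,y=nest(25,yy)
    r.move_straight([x,y,z],v=25); r.pause(.08); st=rep(yy)
    f=st['contact_force'][:2]@EY
    print(round(f,1))
    if f<-7: break
E
```

```text
4.5 t 22.99 tcp [561.5  14.5  53.5] n [25.   4.7] F [ 1.1 -0.7  0.6] T [ 0.06 -0.07  0.02] w 17.5
-0.6
5.5 t 23.32 tcp [561.6  15.1  53.5] n [25.   5.3] F [-0.  -0.3 -0.5] T [-0.15 -0.07  0.05] w 17.8
-0.3
6.2 t 23.66 tcp [561.6  15.5  53.5] n [25.   5.7] F [-0.  -0.9  1.5] T [-0.4  -0.1  -0.01] w 17.6
-0.9
6.8 t 23.99 tcp [561.7  16.4  53.6] n [24.9  6.7] F [-0.7 -2.1 -0.1] T [-0.49 -0.07  0.05] w 17.4
-2.2
7.3 t 24.32 tcp [561.8  17.2  53.5] n [24.9  7.4] F [-0.4 -1.3 -0.1] T [-0.34 -0.06 -0.02] w 17.3
-1.3
7.8 t 24.66 tcp [561.8  17.4  53.5] n [24.9  7.6] F [-0.2 -2.1  0.6] T [-0.54 -0.03  0.05] w 17.7
-2.1
8.3 t 24.99 tcp [561.8  17.6  53.5] n [24.9  7.8] F [-0.5 -3.3  1.4] T [-0.88  0.07  0.01] w 17.6
-3.4
```

```bash
python3 - <<'E'
from h import *
r.grip(28/88,25); rep('open'); 
P=r.get_state()['tcp_pos']
r.move_straight([P[0],P[1],140],v=150); r.pause(.1); rep('up')
p=snap('wrist'); save(p,'w_pk2.png')
N=ncloud(p); hsv=cv2.cvtColor(p['pixels'],cv2.COLOR_BGR2HSV)
b=(hsv[...,0]>100)&(hsv[...,0]<125)&(hsv[...,1]>150)&(abs(N[...,0])<60)&(abs(N[...,1])<30)
q=N[b]
for z in range(0,90,6):
    k=q[(q[:,2]>=z)&(q[:,2]<z+6)]
    if len(k)>5: print(z+3,len(k),'x',np.percentile(k[:,0],[1,99]).round(1),'y',np.percentile(k[:,1],[2,50,98]).round(1))
E
```

```text
open t 25.36 tcp [562.3  19.   53.7] n [25.1  9.3] F [-0.3  1.4 -0.3] T [-0.04 -0.07  0.01] w 28.0
up t 26.18 tcp [561.5  18.7 138.9] n [24.3  8.9] F [ 0.4  0.5 -0.4] T [-0.04 -0.07 -0.06] w 27.6
39 92 x [-33.   33.2] y [ 9.6  9.9 10.3]
45 207 x [-33.8  33. ] y [ 9.6 10.  10.5]
51 589 x [-33.7  32.2] y [ 4.9  8.1 10.3]
57 64 x [15.7 33.3] y [ 9.7 10.3 10.6]
63 71 x [15.9 33. ] y [10.  10.3 10.6]
69 70 x [16.5 32.9] y [10.  10.3 10.8]
75 227 x [16.2 32.8] y [ 4.6  7.9 10.6]
```

View pics/w_pk2.png

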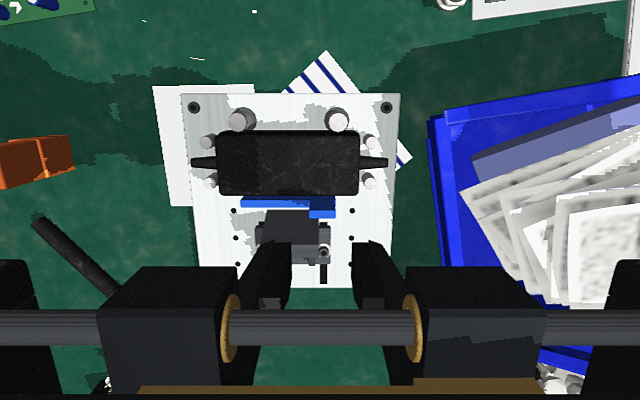

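```bash
python3 - <<'E'
from h import *
c=[509.2,-340.6]
r.move_to(c+[150],Q(93)); r.grip(56/88,50); r.pause(.15); rep('above')
r.move_straight(c+[71.5],v=120); r.pause(.15); rep('down')
r.grip(0,55); st=rep('grip')
P=st['tcp_pos']
r.move_straight([P[0],P[1],100],v=60); rep('up1')
r.move_straight([P[0],P[1],165],v=150); rep('up2')
x,y=nest(0,-9.0)
r.move_to([x,y,165],Q(90-9.17)); r.pause(.45); rep('over')
p=snap('wrist'); save(p,'w_wd.png')
N=ncloud(p); hsv=cv2.cvtColor(p['pixels'],cv2.COLOR_BGR2HSV)
b=(hsv[...,0]<20)&(hsv[...,1]>150)&(abs(N[...,0])<60)&(abs(N[...,1]+9)<30)&(N[...,2]>80)
q=N[b]
for z in range(80,200,6):
    k=q[(q[:,2]>=z)&(q[:,2]<z+6)]
    if len(k)>5: print(z+3,len(k),'x',np.percentile(k[:,0],[1,99]).round(1),'y',np.percentile(k[:,1],[2,50,98]).round(1), np.polyfit(k[:,0],k[:,1],1).round(3))
E
```

```text
above t 28.32 tcp [ 509.2 -340.7  150. ] n [  30.  -354.3] F [-0.3  1.1  0.6] T [-0.02 -0.09 -0.01] w 56.1
down t 29.28 tcp [ 509.8 -340.9   72.4] n [  30.6 -354.3] F [-0.4  0.2  0.1] T [ 0.   -0.07 -0.02] w 55.8
grip t 29.68 tcp [ 509.4 -340.7   71.9] n [  30.2 -354.3] F [ 0.3 -0.2  3.1] T [-0.07 -0.01  0.01] w 39.5
up1 t 30.3 tcp [ 509.3 -340.8  100.1] n [  30.2 -354.4] F [-0.4  0.3 -0.1] T [ 0.01 -0.03 -0.01] w 39.0
up2 t 30.88 tcp [ 508.8 -340.8  164.4] n [  29.6 -354.4] F [ 0.1 -0.   0.6] T [0.02 0.   0.02] w 39.4
over t 32.64 tcp [534.7   4.7 165. ] n [ 0.1 -9.3] F [-0.5 -0.4 -0.9] T [-0.03 -0.11 -0.05] w 39.5
101 53 x [-18.3  19. ] y [-1.3 -1.  -0.7] [-0.006 -1.06 ]
107 167 x [-18.7  19.3] y [-1.4 -0.9 -0.6] [-0.002 -0.94 ]
113 201 x [-18.8  19.4] y [-1.4 -0.9 -0.6] [-0.002 -0.932]
119 214 x [-18.9  19.3] y [-1.4 -0.9 -0.5] [-0.    -0.926]
125 224 x [-18.9  19.5] y [-1.4 -0.9 -0.4] [-0.004 -0.929]
131 260 x [-18.8  19.2] y [-1.4 -0.9 -0.5] [ 0.    -0.943]
137 273 x [-18.9  19.2] y [-1.5 -1.  -0.6] [-0.001 -0.961]
143 496 x [-19.   19.2] y [-3.4 -1.8 -0.6] [-0.002 -1.873]
149 330 x [-18.6  18.9] y [-3.1 -2.5 -2.1] [-2.000e-03 -2.485e+00]
155 375 x [-18.7  18.8] y [-3.1 -2.5 -2. ] [-2.000e-03 -2.494e+00]
161 399 x [-18.7  18.9] y [-3.1 -2.5 -1.9] [-1.000e-03 -2.481e+00]
167 455 x [-19.  19.] y [-3.3 -2.5 -1.9] [-0.003 -2.494]
173 524 x [-19.3  19.5] y [-3.2 -2.5 -1.9] [-2.000e-03 -2.508e+00]
179 569 x [-19.3  19.3] y [-3.2 -2.5 -1.9] [-2.00e-03 -2.52e+00]
185 677 x [-19.5  20. ] y [-5.5 -2.5 -2. ] [-0.037 -2.739]
191 3107 x [-19.6  19.1] y [-15.6  -8.1  -2.3] [ 1.00e-03 -8.31e+00]
```

View pics/w_wd.png

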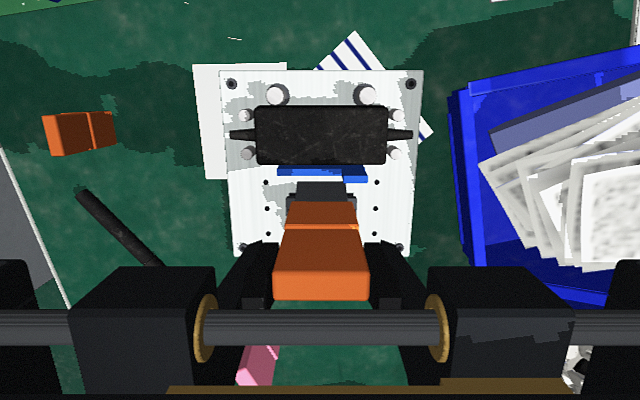

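```bash
cat >> h.py <<'E'
def desc(h,yoff=0.2,fix=None,v=25):
    y=(yoff-0.364*h) if fix is None else fix
    a=nest(0,y); r.move_straight([a[0],a[1],77.9+h],v=v); r.pause(.1); st=rep(f'h{h}'); 
    f=st['contact_force']; print('   hact',round(st['tcp_pos'][2]-77.9,2),'fz',f[2].round(1),'fy',(f[:2]@EY).round(1)); return f[2]
E
python3 - <<'E'
from h import *
x,y=nest(0,-7); r.move_straight([x,y,130],v=120); r.move_straight([x,y,104],v=80); r.pause(.2); rep()
for h in (22,19,17,15,13.5,12.5,11.5,10.7,10):
    if desc(h)>8: break
E
```

```text
t 33.81 tcp [535.3   7.  104.5] n [ 0.3 -6.9] F [ 0.  -0.1 -0.2] T [-0.02 -0.05  0.04] w 39.5
h22 t 34.23 tcp [534.8   6.2  99.9] n [-0.  -7.8] F [ 0.4 -0.6 -0.4] T [-0.01 -0.01  0.02] w 39.7
   hact 21.98 fz -0.4 fy -0.6
h19 t 34.6 tcp [534.9   7.3  96.9] n [-0.  -6.7] F [-0.4  0.  -0.7] T [-0.06 -0.06 -0.03] w 39.5
   hact 18.96 fz -0.7 fy -0.0
h17 t 34.95 tcp [535.    7.9  94.9] n [-0. -6.] F [-0.3  1.  -0.5] T [-0.01 -0.01  0.02] w 39.1
   hact 16.98 fz -0.5 fy 0.9
h15 t 35.3 tcp [535.2   8.7  92.9] n [-0.  -5.2] F [ 0.1  0.6 -0.4] T [-0.04 -0.05  0.06] w 39.7
   hact 14.97 fz -0.4 fy 0.6
h13.5 t 35.65 tcp [535.3   9.2  91.4] n [ 0.  -4.7] F [ 0.4 -1.  -0.8] T [-0.02 -0.05  0.03] w 39.1
   hact 13.5 fz -0.8 fy -1.0
h12.5 t 36.0 tcp [535.3   9.6  90.4] n [-0.  -4.4] F [-0.1 -0.2 -1.7] T [-0.09 -0.    0.01] w 39.3
   hact 12.47 fz -1.7 fy -0.2
h11.5 t 36.35 tcp [535.3   9.7  89.4] n [-0.  -4.2] F [ 0.  -0.4 -1.6] T [-0.2  -0.02 -0.  ] w 39.1
   hact 11.45 fz -1.6 fy -0.4
h10.7 t 36.7 tcp [535.3   9.9  88.5] n [-0. -4.] F [ 0.  -0.7 -1.7] T [-0.31 -0.11  0.  ] w 39.0
   hact 10.62 fz -1.7 fy -0.7
h10 t 37.05 tcp [535.5  10.2  88. ] n [ 0.1 -3.7] F [-0.7 -2.3  1.3] T [-0.62  0.07  0.02] w 39.3
   hact 10.1 fz 1.3 fy -2.4
```

```bash
python3 - <<'E'
from h import *
for h in (9,8,7,6,5,4):
    if desc(h,fix=-3.7)>25: break
E
```

```text
h9 t 37.4 tcp [535.6  10.4  87.7] n [ 0.1 -3.5] F [-1.5 -1.4  8.5] T [-0.53  0.4  -0.02] w 39.3
   hact 9.75 fz 8.5 fy -1.6
h8 t 37.75 tcp [535.7  10.6  87.4] n [ 0.2 -3.3] F [-2.3 -1.5 16. ] T [-0.54  0.82  0.03] w 39.5
   hact 9.51 fz 16.0 fy -1.8
h7 t 38.1 tcp [535.8  10.8  87.2] n [ 0.2 -3.1] F [-4.4 -1.2 23. ] T [-0.61  1.26  0.01] w 39.7
   hact 9.31 fz 23.0 fy -1.9
h6 t 38.45 tcp [535.9  10.9  87. ] n [ 0.3 -2.9] F [-6.  -0.6 30.4] T [-0.61  1.62 -0.06] w 39.5
   hact 9.11 fz 30.4 fy -1.6
```

```bash
python3 - <<'E'
from h import *
r.pause(.5); rep('hold')
p=snap('wrist'); save(p,'w_f.png')
s=snap('scene'); cv2.imwrite('pics/s_f.png',cv2.resize(s['pixels'][130:260,220:440],None,fx=3.6,fy=3.6,interpolation=cv2.INTER_CUBIC))
N=ncloud(p)
a=N[(N[...,2]>40)&(N[...,2]<48)&(abs(N[...,0])<49)&(N[...,1]>11.5)&(N[...,1]<58)]
print('adapter rect',cv2.minAreaRect(a[:,:2].astype(np.float32)),np.median(a[:,2]))
# edge angle
ys=[np.percentile(a[(abs(a[:,0]-x)<4)][:,1],98) for x in range(-45,46,10)]; print(np.round(ys,1),np.polyfit(range(-45,46,10),ys,1))
hsv=cv2.cvtColor(p['pixels'],cv2.COLOR_BGR2HSV)
b=(hsv[...,0]<20)&(hsv[...,1]>150)&(abs(N[...,0])<40)&(abs(N[...,1]+4)<30)&(N[...,2]>30); q=N[b]
print('wedge top',np.percentile(q[:,2],[50,90,97]).round(1),'x',np.percentile(q[:,0],[1,99]).round(1)); k=q[(q[:,2]>75)&(q[:,2]<105)&(q[:,1]>0)];print('tilt',np.polyfit(k[:,2],k[:,1],1))
b=(hsv[...,0]>100)&(hsv[...,0]<125)&(hsv[...,1]>150)&(abs(N[...,0])<60)&(abs(N[...,1])<30); q=N[b]
for z in range(30,90,6):
    k=q[(q[:,2]>=z)&(q[:,2]<z+6)]
    if len(k)>5: print(z+3,len(k),'x',np.percentile(k[:,0],[1,99]).round(1),'y',np.percentile(k[:,1],[2,50,98]).round(1))
E
```

```text
hold t 38.95 tcp [535.9  11.   87. ] n [ 0.3 -2.9] F [-5.9 -2.5 30.5] T [-0.67  1.6  -0.02] w 39.5
adapter rect ((-0.00948333740234375, 34.314029693603516), (97.96194458007812, 44.42998504638672), 0.011479152366518974) 45.112203669375546
[55.8 55.8 55.8 55.8 55.9 55.8 55.9 55.9 55.9 55.9] [1.53320581e-03 5.58701424e+01]
wedge top [107.7 113.7 179.3] x [-26.3  29.3]
tilt [0.01526284 2.36184149]
39 161 x [-33.2  33.4] y [10.1 10.5 10.9]
45 355 x [-33.7  33. ] y [10.1 10.6 11. ]
51 1029 x [-34.2  32. ] y [ 5.   8.3 10.9]
57 109 x [15.3 32.9] y [ 8.3 10.8 11.3]
63 123 x [15.4 32.5] y [10.  11.  11.3]
69 138 x [15.4 32.6] y [ 9.4 11.1 11.5]
75 407 x [15.5 33. ] y [ 5.7  8.6 11.3]
87 7 x [-27.3  24.6] y [3.4 5.7 6.4]
```

View pics/w_f.png

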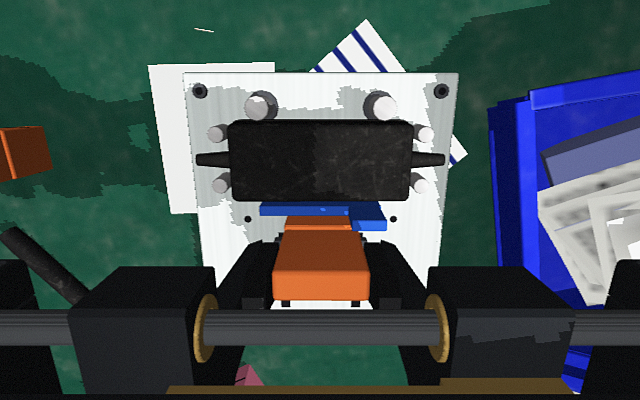

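View pics/s_f.png

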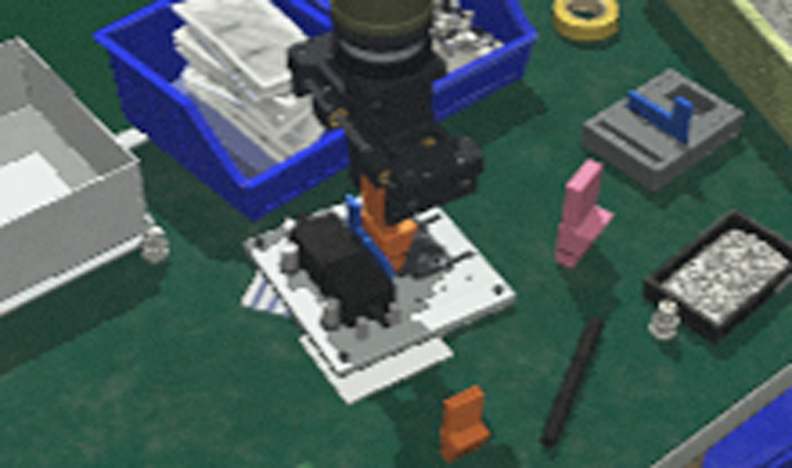

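```bash
python3 - <<'E'
from h import *
rep(); print(r.close_job()); rep()
E
```

```text
t 39.05 tcp [535.9  10.9  87. ] n [ 0.3 -2.9] F [-5.6 -2.5 29.2] T [-0.68  1.64 -0.  ] w 39.0
the job is handed in; nothing more can be done
None
the job is handed in; nothing more can be done
```

I handed the job in at about 39 s, with the wedge still gripped and pressed down at about 30 N. The close call gave no verdict.

- **Packers:** I measured the gap from the toe of the stop to the adapter's side as about 19 mm. That calls for one packer, because two would have left the wedge about 27 mm up, over the 24 mm limit. I used packer_a and left packer_b in the stand.
- **Adapter:** it lies flat against the two thick pins. My last check put its centre at nest x ≈ 0 and y ≈ 34.3 mm, with a yaw of about 0.002 rad.
- **Packer_a:** it stands upright on the plate, in contact with the adapter.
- **Wedge:** it seated tight with its foot about 9 to 10 mm above the plate, so the line is well below the top of the stop. The wedge tilts about 0.015 rad.
- **Contact forces:** I could not read the forces on the stop, packer and pins one by one. The rise in the downward force from about 1 to 30 N over the last 1 mm, with little sideways force left over, agrees with the wedge being tight on both sides.
- **Things round about:** the arm stayed clear of them and I saw no contact. I did not measure them again at the end.

Two small disagreements remained. The arm settled 1 to 2 mm off its targets, so I went by the reported pose. During the press the tool moved about 0.8 mm toward the pins and a side force of about 6 N built up along the nest's x.

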